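Lock the caustic box in the soap workshop

ROBOT

A 6-joint arm with a two-finger parallel gripper is mounted at the origin on the work surface. World frame = base frame: x ahead of the robot, y to its left, z up, the work surface at z = 0. Lengths are in m, angles in rad, forces in N, time in s.
With the tool pointing down it reaches from about 0.25 to 0.775 m from the base axis. Payload 4 kg.
Tool frame: the origin (TCP) lies at the very end of the fingers, on their centre line; the grasp point (between the pads) lies 19 mm behind it; z points along the fingers, y is the direction in which the jaws open and shut (so a half turn about z gives the same grasp; the last joint's range is limited). The gripper opens to 94 mm and grips with 3 to 60 N. Pads are 16 mm wide; open, the fingers measure 119 mm over their backs; the gripper's body (75 mm by 177 mm) begins 78 mm behind the grasp point.
Start: joints at [-1.294, 0.087, 1.371, -0, 1.684, -0.103], TCP at [0.204, -0.511, 0.206] pointing down, gripper open.
Joint ranges: [-3.1, 3.1], [-0.76, 2.03], [0.27, 2.55], [-1.08, 4.22], [0.17, 2.65], [-2.57, 2.57]. Speed limits (rad/s): [2.79, 2.79, 3.14, 3.14, 3.14, 3.14].

INTERFACE

Orientations are given as [roll, pitch, yaw] about the fixed x, y, z axes, in that order (R = Rz(yaw) Ry(pitch) Rx(roll)).
In Python, from bench import robot, snapshot, calibration gives the robot as it stands. The module is installed in compiled form; this text tells all that it offers.
- The arm moves only by the tool servo_tool, never from a script. Its argument "series" is text: rows parted by semicolons, each of 5 numbers parted by spaces: the closure, from -1 (fully open) to 1 (shut), then the shift along the tool's x, y, z in cm, then the turn about the tool's z in rad. A call has 1 to 20 rows; each row is the pose to reach, as a shift and turn from the pose commanded when the call began, along the tool's axes at that moment; what a row does not reach only later rows make up. A row lasts 1/12 s, in which the tool goes at most 41.7 mm and 7.16 degrees, less where a joint would pass 70% of its speed; a pose out of reach is approached as far as the arm can. A call with a gripper value outside its range is refused whole. The fingers move at their own pace and stop on an object; the grip force is fixed at half the most. Time passes only in rows, so rows that repeat a pose let the fingers close. It gives the time, the measured TCP pose, the force and the opening at its end, in the units of the state.
- robot.get_obs(): the state, without advancing time (a new reading comes with each control period).
- snapshot(name): name is "scene" or "side" or "wrist"; returns (picture, depth): 420x560x3 uint8, red, green, blue; 420x560 float32, m along the optical axis (not along the pixel's ray), 0 where there is no reading.
- calibration(name): a dict with "fx", "fy", "cx", "cy" (pixels), "rvec" (rotation vector, rad) and "tvec" (3), from world to camera coordinates, as OpenCV has them; the wrist camera has in their place "tool_from_camera" (4x4, takes a point from camera to tool coordinates, whose origin is the TCP and whose axes are the flange's). Camera axes: x right, y down, z forward; pixel columns grow to the right and rows downward; lengths in m; the calibration is good to about 2 mm. A picture is of the moment at which its call begins: read the wrist's pose just before it. calibration takes no time and is no camera call.
- robot.close_job(): hands the job in, once; it reports no verdict.
The state is a dict: "time": time; "joint_positions": joint angles; "qvel": joint speeds; "joint_torque": joint torques, N m; "tool_pos": TCP position; "ee_rot": TCP orientation; "wrist_force": force on the tool from outside, world axes, zero at the start; "wrist_torque": the same for the moment, N m; "width": finger opening in m.
Only numpy, scipy, OpenCV 4.12 (cv2) and the standard library are available. Lean on these libraries where they do the work, as an engineer would, in place of code of your own. Each camera call takes 0.05 s, during which the arm holds its last target. There are 200 camera calls.

TASK

Two padlocks are parked in the aluminium T-track. Take the open one (its shackle standing up) out by sliding it along the track to the open end and lifting it off, stand it on the little shelf in front of the grey strongbox with the free end of its shackle over the hole in the hasp, then press the shackle down through the hasp until it clicks and stays down. Leave the locked padlock and everything else where it is, and let go.

Things in the scene. Friction and masses are not known exactly. Their poses are not given: they have to be found in the camera images.
- lock_mid (a point): Middle of the brass body (70 x 34 x 55 mm) of the OPEN padlock, loose, about 0.4 kg. x along its 70 mm width towards the shackle's free end (toe), y through its 34 mm thickness, z up. Lies 41.5 mm above the underside of the T-foot, 27.5 mm below the body's top. Foot: flange 50 (x) x 26 (y) x 6 mm high, above it a neck 50 x 12 x 8 mm. It stands steadily on the flange.
- crown (a point): Middle of the open padlock's shackle top, on the centre line of the bar. The shackle is a steel U of 10 mm round bar in the x-z plane, straight level crown 20 mm long, legs at x = -22 (captive) and +22 mm (toe). 131 mm above the foot's underside when open. Lift the padlock by it, pinched across y: the shackle does not come out. Moves with the shackle, axes as lock_mid.
- toe (a point): Tip (lowest point) of the free shackle leg of the open padlock, 10 mm round, 18 mm above the body's top when open; it goes into the body when pressed. Moves with the shackle.
- shackle (a joint): How far the open padlock's shackle is pressed in (m): 0 open (held up by a 3 N spring), 0.025 hard stop. The spring rises to 5.5 N; from 0.008 a hidden pawl resists too, in all up to about 10 N (some more if pressed fast). It clicks at 0.022 to 0.023 and then stays at about 0.022. Let go before that, it springs up again. Once clicked it cannot be reopened.
- track: Fixed aluminium T-track 250 x 44 mm, origin at the middle of its underside, x along it towards the OPEN end, z up. Floor 4 mm thick; slot between the lips 16 mm wide, channel below 30 mm wide and 8 mm high, lips' top at 16 mm. Lips run from the closed end block (x = -125 to -117 mm, 30 mm high) to x = +70 mm; from +70 to +125 mm the floor is open above.
- track_exit (a point): Point on the track's floor, track x = +100 mm, at its open end. A parked padlock has its foot under the lips and its x along the track's x; it can be lifted straight off when its middle is over this point (within 4 mm along the track). At the start the open padlock stands 60 to 105 mm short of it. The waxed track lets it run easily (friction 0.1).
- chest: Fixed grey steel strongbox, lid shut, with hasp and lock shelf. Origin on the table under the padlock's final place on the shelf; x towards the box's front face (at x = +48 mm; box 160 mm wide, 156 mm high with its handle, back at x = +202 mm), z up. The padlock must stand with its x along this x. A back stop at x = +36.5 mm meets the padlock's body if it goes 1.5 mm too far.
- seat (a point): Top of the lock shelf under the padlock's final place (chest x = y = 0, z = 30 mm): the middle of the padlock's foot belongs here. The shelf is flat from x = -78 to +48 mm, 62 mm wide; two side cheeks, 42 mm apart inside and 26 mm high above it, run from x = -25 to +45 mm. Axes as the chest.
- shelf_front (a point): Shelf top at x = -42 mm, in front of the hasp plate: here the padlock can be lowered straight down on to the shelf. From here it slides along +x to the seat, its body passing under the hasp plate and its raised toe over it. Axes as the chest.
- eye (a point): Centre, mid-thickness, of the 18 x 18 mm square hole in the hasp: a level steel plate 6 mm thick, 34 mm wide, from the box front (x = +48 mm) out to x = +9 mm. It is at chest x = +22 mm, y = 0, z = 109 mm. With the padlock on the shelf the plate is 7 mm above its body and 5 mm below its open toe. Axes as the chest.
- spare_mid (a point): Middle of the body of the second padlock, of the same make and size but LOCKED (shackle down, 113 mm high in all), parked in the track near the closed end, behind the open one. To be left alone.
- jug_mid (a point): Middle of a clear plastic jug, 84 mm wide (handle to 70 mm from its axis along its +y), 105 mm high, standing on the scale (so its top is 144 mm above the table). Leave alone.
- scale: Fixed flat kitchen scale 120 x 120 x 39 mm, origin under its centre.
- jug2_mid (a point): Middle of a clear plastic jug, 88 mm wide (handle to 72 mm from its axis along its +y), 125 mm high, on the table in front of the strongbox. Leave alone.
- mould_mid (a point): Middle of an open wooden soap mould, 150 (x) x 85 x 60 mm. Leave alone.
- jar_mid (a point): Middle of a clear jar with a wooden lid, 80 mm across, 113 mm high, behind the track. Leave alone.
- oil_mid (a point): Middle of an amber oil bottle, 56 mm across, 170 mm high, behind the track. Leave alone.
- blender_mid (a point): Point on the axis of a stick blender stood upright in its fixed stand, 200 mm above the table; 100 mm across at the foot, 68 mm across above, 400 mm high: go round it.

How it is judged:
On the way, in this order (a step that is already met when the one before it is completed fails the run):
1. the open padlock is off the track and lifted clear, its shackle still up (height (world z) of lock_mid above 0.085 m and value of joint shackle below 0.008 m), for 0.1 s.
2. the padlock is at the hasp with the toe of its raised shackle above the hole (horizontal distance between toe and eye below 0.007 m and z of toe in the frame of eye between 0.002 and 0.02 m and x of lock_mid in the frame of chest below 0.008 m and value of joint shackle below 0.008 m), for 0.1 s.
At the end, for the whole second after the job is handed in: The padlock stands upright (within 0.12 rad) on the lock shelf, let go, with its shackle clicked home (pressed by more than 20.5 mm and staying so) through the hole of the hasp (toe within 9 mm of the hole's axis and below the plate); the locked padlock is within 30 mm of where it was (value of joint shackle above 0.0205 m and horizontal distance between toe and eye below 0.009 m and z of toe in the frame of eye below -0.004 m and z of lock_mid in the frame of chest below 0.0765 m and angle between lock_mid's own z axis and vertical below 0.12 rad and not (distance of spare_mid from where it was at the start of the episode above 0.03 m)); the robot touches nothing.
It fails at once if the locked padlock is moved more than 30 mm (distance of spare_mid from where it was at the start of the episode above 0.03 m).
It fails at once if a jug, the mould, the jar or the bottle is pushed more than 40 mm or knocked over (distance of any of jug_mid, jug2_mid, mould_mid, jar_mid, oil_mid from where it was at the start of the episode above 0.04 m or angle between any of jug_mid, jug2_mid, jar_mid, oil_mid's own z axis and vertical above 0.5 rad).
It also fails if it takes over 50 s, if anything falls off the work surface, if the arm or the gripper's body presses on something with over 40 N, if the wrist force passes 120 N, or if a joint passes its speed limit or range.

## Working session

There is one attempt and no reset: what is moved stays moved. The work goes in short steps, Python scripts to look and compute and a tool call to move; the robot and the scene stay as the last step left them, time stands still between calls to the robot, and variables do not carry over. Pictures are saved under pics/ and viewed, about 8 in all and at most 12, crops included, and the job is handed in when it is done.

Besides the shell and the picture viewer there is one more tool, called as name(argument=value, ...), one argument or row to a line, values as JSON. servo_tool: Moves the arm, as the interface text tells. Its arguments: {"type":"object","properties":{"series":{"type":"string"}},"required":["series"]}

```bash
mkdir -p pics
cat > h.py <<'E'
import numpy as np, cv2
from bench import robot, snapshot, calibration
from scipy.spatial.transform import Rotation as R
def cam(name,obs=None):
    c=calibration(name); K=np.array([[c['fx'],0,c['cx']],[0,c['fy'],c['cy']],[0,0,1]])
    if 'rvec' in c:
        Rm=cv2.Rodrigues(np.array(c['rvec'],float))[0]; t=np.array(c['tvec'],float).ravel()
        return K,Rm.T,-Rm.T@t   # world_from_cam
    o=obs or robot.get_obs(); T=np.array(c['tool_from_camera'])
    Rt=R.from_euler('xyz',o['ee_rot']).as_matrix()
    return K,Rt@T[:3,:3],Rt@T[:3,3]+np.array(o['tool_pos'])
def cloud(depth,C):
    K,Rw,t=C; v,u=np.mgrid[:depth.shape[0],:depth.shape[1]]
    p=np.stack([(u-K[0,2])/K[0,0],(v-K[1,2])/K[1,1],np.ones_like(depth)],-1)*depth[...,None]
    P=p@Rw.T+t; P[depth==0]=np.nan; return P
def ray(u,v,z,C):
    K,Rw,t=C; d=Rw@np.array([(u-K[0,2])/K[0,0],(v-K[1,2])/K[1,1],1]); return t+d*(z-t[2])/d[2]
def grab(name,fn):
    o=robot.get_obs(); im,d=snapshot(name); C=cam(name,o)
    cv2.imwrite('pics/'+fn+'.png',im[:,:,::-1]); np.savez('pics/'+fn+'.npz',im=im,d=d,K=C[0],R=C[1],t=C[2]); return im,d,C
def load(fn):
    z=np.load('pics/'+fn+'.npz'); return z['im'],z['d'],(z['K'],z['R'],z['t'])
E
python3 - <<'E'
from h import *
for n in('scene','side'):
    im,d,C=grab(n,n+'0'); print(n,C[2].round(3),C[1][:,2].round(2),C[0][0,0])
o=robot.get_obs(); print(o)
a=cv2.imread('pics/scene0.png');b=cv2.imread('pics/side0.png')
E
```

```text
scene [1.145 0.261 1.008] [-0.53 -0.24 -0.81] 495.90075671947795
side [-0.033  0.696  0.903] [ 0.5  -0.59 -0.64] 471.154210604069
{'time': 0.1, 'joint_positions': array([-1.29407445e+00,  8.78755085e-02,  1.37206931e+00, -2.45978858e-05,
        1.68360952e+00, -1.03110320e-01]), 'qvel': array([-2.01197588e-03, -3.29552507e-03, -4.67988089e-03, -3.61364355e-05,
       -5.51314573e-04, -3.12236509e-04]), 'joint_torque': array([ 1.35459348e-03, -3.41250658e+01, -3.03302336e+01,  7.20084272e-02,
        3.03832570e-02, -1.02993140e-04]), 'tool_pos': array([ 0.20376883, -0.51033443,  0.20444144]), 'ee_rot': array([-3.13963887e+00, -1.77594215e-04,  3.79829279e-01]), 'wrist_force': array([ 0.0690279 , -0.47435749, -0.19570356]), 'wrist_torque': array([ 0.01700879,  0.02890975, -0.00179774]), 'width': 0.09413374862888187}
```

View pics/scene0.png

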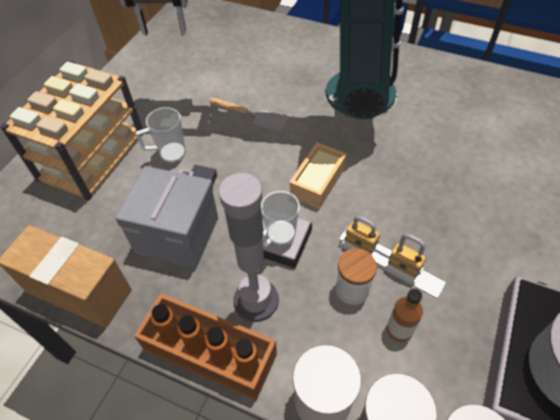

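View pics/side0.png

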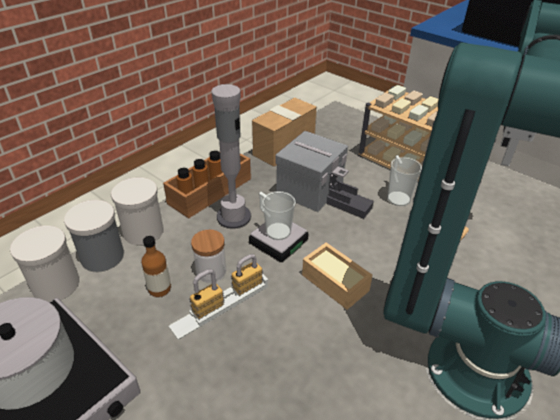

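The scene picture shows the track near (395,260), its open end at lower right (435,285), the open padlock at (407,250) and the locked one at (362,235). The strongbox is at (170,215), with its shelf at (203,173) pointing to the robot. The side picture agrees: open lock at (207,298), shelf at (350,203).

```bash
python3 - <<'E'
from h import *
for fn,box in(('scene0',(325,470,200,300)),('side0',(165,285,245,340))):
    im,d,C=load(fn); P=cloud(d,C); hsv=cv2.cvtColor(im,cv2.COLOR_RGB2HSV)
    u0,u1,v0,v1=box; M=np.zeros(d.shape,bool); M[v0:v1,u0:u1]=1
    br=M&(hsv[...,0]>10)&(hsv[...,0]<30)&(hsv[...,1]>120)&(hsv[...,2]>90)
    n,l,s,c=cv2.connectedComponentsWithStats(br.astype(np.uint8))
    for i in range(1,n):
        if s[i,4]>80:
            q=P[l==i]; q=q[np.isfinite(q[:,0])]; top=q[q[:,2]>np.nanpercentile(q[:,2],97)-.006]
            print(fn,'brass',s[i],q.mean(0).round(3),'ztop',np.percentile(q[:,2],97).round(3),'top mid',((top.min(0)+top.max(0))/2).round(4),len(top))
    wh=M&(hsv[...,1]<40)&(hsv[...,2]>170)
    q=P[wh]; q=q[np.isfinite(q[:,0])&(q[:,2]<.03)]
    r=cv2.minAreaRect((q[:,:2]*1000).astype(np.float32)); print('track',r,np.median(q[:,2]))
    # everything tall near track: shackle
    cr=M&np.isfinite(P[...,0])&(P[...,2]>.105)&(P[...,2]<.15)
    n,l,s,c=cv2.connectedComponentsWithStats(cr.astype(np.uint8))
    for i in range(1,n):
        if s[i,4]>15:
            q=P[l==i]; print('high',s[i],q.mean(0).round(4),q[:,2].max().round(3))
# chest
im,d,C=load('side0');P=cloud(d,C)
im2,d2,C2=load('scene0');P2=cloud(d2,C2)
for n,p,b in(('side',P,(265,390,125,230)),('scene',P2,(105,225,150,270))):
    u0,u1,v0,v1=b; q=p[v0:v1,u0:u1].reshape(-1,3); q=q[np.isfinite(q[:,0])]
    for lo,hi in((.12,.17),(.1,.118),(.05,.06),(.026,.034)):
        s=q[(q[:,2]>lo)&(q[:,2]<hi)]
        if len(s)>10: print(n,lo,len(s),'rect',cv2.minAreaRect((s[:,:2]*1000).astype(np.float32)),'medz',np.median(s[:,2]).round(4))
E
for f in side0:330:150:80:75 ; do IFS=: read n x y w h <<<$f; python3 -c "
import cv2;a=cv2.imread('pics/$n.png')[130:225,265:395];b=cv2.imread('pics/scene0.png')[150:245,110:240];cv2.imwrite('pics/c1.png',cv2.resize(cv2.hconcat([a,b]),(0,0),fx=3,fy=3,interpolation=cv2.INTER_CUBIC))";done
```

```text
scene0 brass [ 339  222   40   62 1517] [0.597 0.183 0.098] ztop 0.116 top mid [0.6279 0.1881 0.1144] 975
scene0 brass [390 244  35  25 458] [0.545 0.276 0.069] ztop 0.077 top mid [0.5395 0.279  0.0833] 291
track ((473.8558044433594, 253.3514404296875), (266.5511474609375, 162.92942810058594), 78.46649169921875) 0.005321335852086495
high [354 215  21  13 103] [0.5186 0.1689 0.1144] 0.122
high [399 233  26  20 178] [0.5398 0.2781 0.1304] 0.143
high [ 338  248   39   36 1084] [0.6308 0.1874 0.1133] 0.118
high [398 296   9   4  25] [0.669  0.2933 0.1198] 0.143
side0 brass [192 245  31  11 252] [0.608 0.205 0.111] ztop 0.115 top mid [0.6148 0.1995 0.1136] 186
side0 brass [232 263  30  31 512] [0.508 0.174 0.059] ztop 0.074 top mid [0.5157 0.1695 0.0782] 238
side0 brass [190 285  33  33 598] [0.529 0.283 0.06 ] ztop 0.075 top mid [0.5365 0.2785 0.0817] 282
track ((537.3697509765625, 235.25576782226562), (266.857421875, 61.03472137451172), 79.05455017089844) 0.005263017130460623
high [192 245  32  10 240] [0.6085 0.205  0.1114] 0.118
high [237 255  19  12  83] [0.5149 0.1709 0.1132] 0.12
h
[... 409 characters left out ...]
8438), 42.84828186035156) medz 0.0546
side 0.026 625 rect ((593.4515380859375, -347.11895751953125), (436.20892333984375, 350.3663330078125), 55.762718200683594) medz 0.0296
scene 0.12 5106 rect ((707.2265625, -242.090087890625), (270.25946044921875, 167.7798614501953), 8.06118106842041) medz 0.1498
scene 0.1 362 rect ((690.629150390625, -233.19973754882812), (149.9149627685547, 293.7572326660156), 79.81452178955078) medz 0.1093
scene 0.05 229 rect ((585.4049072265625, -264.5179443359375), (302.7537841796875, 169.05941772460938), 12.335058212280273) medz 0.0548
scene 0.026 465 rect ((603.8017578125, -339.8523864746094), (343.4686279296875, 317.83465576171875), 22.638086318969727) medz 0.0302
```

View pics/c1.png

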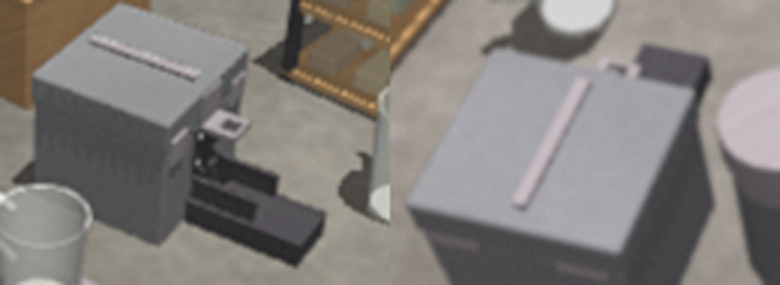

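```bash
python3 - <<'E'
from h import *
im,d,C=load('side0');im2,d2,C2=load('scene0')
eye=ray(342.3,171,.112,C); a=ray(364.3,212.3,.03,C); b=ray(373.7,200.7,.03,C)
print('eye',eye,'ends',a,b,np.linalg.norm(a-b)); e=(a+b)/2
dd=eye-e; print('end->eye',np.hypot(*dd[:2]),'yaw',np.arctan2(dd[1],dd[0]), 'yaw by end', np.arctan2(b[1]-a[1],b[0]-a[0])+np.pi/2)
P2=cloud(d2,C2);zl=np.nanmedian(P2[190:205,140:150,2]);zl2=np.nanmedian(P2[200:215,185:195,2]);print('lid z',zl,zl2)
c=[ray(u,v,zl,C2)[:2] for u,v in((145.7,167.3),(211.7,178.3),(187.3,233.3),(117,218.3))]
for i in range(4):
    w=c[(i+1)%4]-c[i];print(c[i].round(3),np.linalg.norm(w).round(3),np.arctan2(w[1],w[0]).round(3))
# track: crown line
k=[]
for fn,b in(('scene0',(385,440,225,290)),('side0',(185,230,262,320))): pass
# track white pixels on ground
for fn,u0,u1,v0,v1 in(('scene0',335,450,225,300),('side0',165,275,265,340)):
    im,d,C=load(fn);P=cloud(d,C);hsv=cv2.cvtColor(im,cv2.COLOR_RGB2HSV)
    M=np.zeros(d.shape,np.uint8);M[v0:v1,u0:u1]=((hsv[...,1]<35)&(hsv[...,2]>185))[v0:v1,u0:u1]
    n,l,s,cc=cv2.connectedComponentsWithStats(M)
    for i in range(1,n):
        if s[i,4]>40:
            v,u=np.nonzero(l==i); pts=np.array([ray(x,y,.008,C)[:2] for x,y in zip(u,v)])*1000
            print(fn,s[i],cv2.minAreaRect(pts.astype(np.float32)))
E
python3 -c "
import cv2;a=cv2.imread('pics/side0.png')[240:340,165:295];b=cv2.imread('pics/scene0.png')[205:305,330:460];cv2.imwrite('pics/c2.png',cv2.resize(cv2.hconcat([a,b]),(0,0),fx=3,fy=3,interpolation=cv2.INTER_CUBIC))"
```

```text
eye [ 0.55346999 -0.26891639  0.112     ] ends [ 0.44932921 -0.24432017  0.03      ] [ 0.45782051 -0.30762023  0.03      ] 0.06386704217860308
end->eye 0.10014385925556611 yaw 0.07049511517519606 yaw by end 0.13334767883778298
lid z 0.15031081037198957 0.15009402823492163
[ 0.595 -0.333] 0.158 1.756
[ 0.566 -0.178] 0.151 0.151
[ 0.715 -0.155] 0.159 -1.417
[ 0.74  -0.312] 0.146 -2.998
scene0 [376 244  16  12 107] ((505.8403625488281, 222.5718994140625), (37.69630432128906, 18.433443069458008), 80.56124114990234)
scene0 [372 252  16  14 137] ((533.460693359375, 221.4274444580078), (42.564308166503906, 23.143375396728516), 78.01123809814453)
scene0 [414 268  32  29 520] ((549.7337646484375, 341.8842468261719), (61.23459243774414, 50.718536376953125), 77.29254913330078)
side0 [197 283  68  40 277] ((522.9078369140625, 219.7457275390625), (186.10028076171875, 23.7374324798584), 79.28189849853516)
side0 [224 287   9   9  47] ((546.806884765625, 206.22386169433594), (25.421581268310547, 14.966127395629883), 75.94921112060547)
side0 [169 314  30  25 406] ((548.2388916015625, 340.81097412109375), (56.81938934326172, 44.90312957763672), 79.6006088256836)
```

View pics/c2.png

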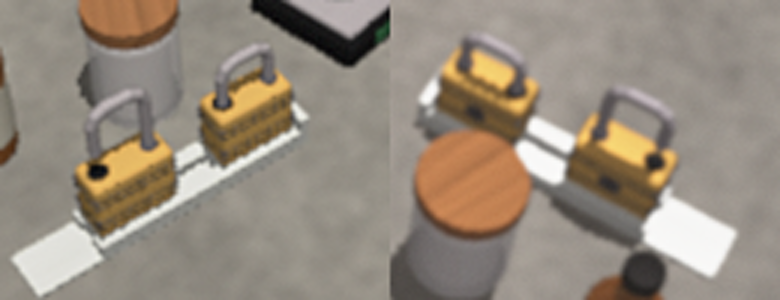

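Both crops are clear. The open lock's toe faces the track's open end, and its crown is at about (0.537, 0.279). The hasp hole is at side pixel (342,171), about (0.553, -0.269). Next I check the obstacles for the carry route.

Run:
```python
from h import *
im,d,C=load('side0');im2,d2,C2=load('scene0')
def p(n,u,v,z,c): print(n,ray(u,v,z,c).round(3))
p('blender top scene',242,188,.4,C2);p('blender top side',227,92,.4,C);p('blender foot scene',257,303,.0,C2);p('blender foot side',233,215,.02,C)
p('jug rim scene',281,208,.144,C2);p('jug rim side',279,203,.144,C)
p('jug2 rim scene',165,120,.125,C2);p('jug2 rim side',405,168,.125,C)
p('mould scene',319,172,.06,C2);p('mould side',337,270,.06,C)
p('oil top scene',414,297,.17,C2);p('oil top side',151,243,.17,C);p('jar',357,267,.113,C2);p('jar',208,243,.113,C)
# crown estimates from crops (crop/3+offset)
p('crown sc',330+(641-390)/3,205+95/3,.135,C2);p('crown sd',165+113/3,240+98/3,.135,C)
```

```text
blender top scene [0.734 0.003 0.4  ]
blender top side [0.726 0.003 0.4  ]
blender foot scene [0.741 0.006 0.   ]
blender foot side [0.728 0.007 0.02 ]
jug rim scene [ 0.577 -0.004  0.144]
jug rim side [ 0.568 -0.007  0.144]
jug2 rim scene [ 0.425 -0.392  0.125]
jug2 rim side [ 0.418 -0.387  0.125]
mould scene [0.384 0.013 0.06 ]
mould side [0.363 0.014 0.06 ]
oil top scene [0.686 0.31  0.17 ]
oil top side [0.666 0.312 0.17 ]
jar [0.634 0.189 0.113]
jar [0.619 0.192 0.113]
crown sc [0.533 0.277 0.135]
crown sd [0.541 0.276 0.135]
```

servo_tool(
  series="-0.3 0 0 -7 0;-0.3 0 0 -7 0;-0.3 60 -61 -7 -0.995;-0.3 60 -61 -7 -0.995;-0.3 60 -61 -7 -0.995;-0.3 60 -61 -7 -0.995;-0.3 60 -61 -7 -0.995;-0.3 60 -61 -7 -0.995;-0.3 60 -61 -7 -0.995;-0.3 60 -61 -7 -0.995;-0.3 60 -61 -7 -0.995;-0.3 60 -61 -7 -0.995;-0.3 60 -61 -7 -0.995;-0.3 60 -61 -7 -0.995;-0.3 60 -61 -7 -0.995;-0.3 60 -61 -7 -0.995;-0.3 60 -61 -7 -0.995;-0.3 60 -61 -7 -0.995;-0.3 60 -61 -7 -0.995;-0.3 60 -61 -7 -0.995",
)

```text
time: 1.77
tool_pos: [0.4942, 0.183, 0.2749]
ee_rot: [-3.141, 0.001, 1.375]
wrist_force: [0.5, -0.6, 1.2]
width: 0.0611
```

servo_tool(
  series="-0.3 5 1.2 0 0;-0.3 9 2.1 0 0;-0.3 9 2.1 0 0;-0.3 9 2.1 0 0;-0.3 9 2.1 0 0;-0.3 9 2.1 0 0",
)

```text
time: 2.27
tool_pos: [0.5319, 0.2635, 0.2757]
ee_rot: [3.142, 0.001, 1.374]
wrist_force: [0.1, -0.2, 0.0]
width: 0.0608
```

Run:
```python
from h import *
im,d,C=grab('wrist','w1'); print(calibration('wrist')); o=robot.get_obs();print(o['tool_pos'],o['ee_rot'],o['time'],C[2])
```

```text
{'fx': 350.87750878505807, 'fy': 350.87750878505807, 'cx': 279.6008753687951, 'cy': 211.86830875223262, 'tool_from_camera': array([[-1.11203511e-03, -9.60645963e-01, -2.77773465e-01,
         8.02824127e-02],
       [ 9.99998627e-01, -1.40957141e-03,  8.71449338e-04,
        -1.31596929e-03],
       [-1.22869582e-03, -2.77772115e-01,  9.60646211e-01,
        -1.79386321e-01],
       [ 0.00000000e+00,  0.00000000e+00,  0.00000000e+00,
         1.00000000e+00]])}
[0.53196952 0.26330743 0.27617466] [3.14081367e+00 1.88852322e-04 1.37294194e+00] 2.3167 [0.5463712  0.34265258 0.45502339]
```

View pics/w1.png

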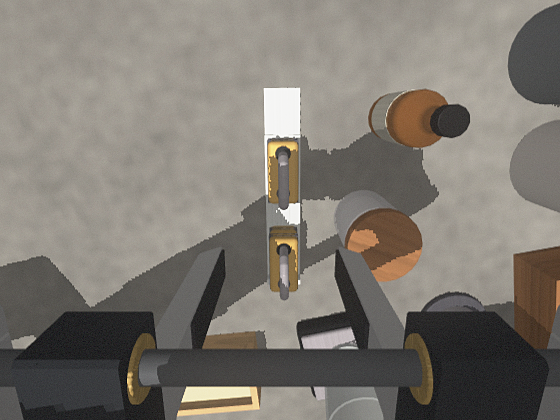

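Run:
```python
from h import *
im,d,C=load('w1');P=cloud(d,C)
m=np.zeros(d.shape,bool);m[140:215,265:302]=1
o=np.array([.53197,.26331]);X=np.array([np.cos(1.374),np.sin(1.374)]);Y=np.array([X[1],-X[0]])
hi=m&(P[...,2]>.115); v,u=np.nonzero(hi);print('px',u.min(),u.max(),v.min(),v.max(),len(u))
q=P[hi]; cen=(q[:,:2]-o);print('z',np.percentile(q[:,2],[5,50,95]).round(3),'tool x',np.percentile(cen@X,[2,98]).round(4),'y',np.percentile(cen@Y,[2,50,98]).round(4))
for v in (155,165,175,185,195):
  uu=np.nonzero(hi[v])[0]
  if len(uu): print(v,uu.min(),uu.max())
# track patch
w=np.zeros(d.shape,bool);hsv=cv2.cvtColor(im,cv2.COLOR_RGB2HSV);w[80:137,255:310]=((hsv[...,1]<35)&(hsv[...,2]>190))[80:137,255:310]
v,u=np.nonzero(w);print('patch',u.min(),u.max(),v.min(),v.max())
for (a,b,z) in((264,88,.004),(299.5,88,.004),(282,88,.004),(282,134,.016),(283.5,180,.135),(283.5,207,.13),(283.5,152,.13)):
  r=ray(a,b,z,C)[:2]-o; print((a,b),'tool x,y',(r@X).round(4),(r@Y).round(4))
```

```text
px 278 288 153 209 584
z [0.126 0.138 0.14 ] tool x [-0.0081  0.0402] y [-0.0026  0.002   0.0067]
155 279 286
165 278 288
175 278 288
185 278 288
195 278 288
patch 264 299 88 136
(264, 88) tool x,y 0.1064 -0.0197
(299.5, 88) tool x,y 0.1064 0.0234
(282, 88) tool x,y 0.1064 0.0021
(282, 134) tool x,y 0.0525 0.0021
(283.5, 180) tool x,y 0.0185 0.0025
(283.5, 207) tool x,y -0.0088 0.0026
(283.5, 152) tool x,y 0.0436 0.0026
```

The wrist view shows the open lock upright in the image, crown at u 278–288, v 153–207, and the track straight up the image. The crown is at tool x +1.7 cm, y +0.2 cm and the exit is 64 mm ahead of it. I descend and grip.

servo_tool(
  series="-0.3 1.7 0.2 0 0;-0.3 1.7 0.2 -0 0;-0.3 1.7 0.2 4 0;-0.3 1.7 0.2 8 0;-0.3 1.7 0.2 11 0;-0.3 1.7 0.2 14 0;-0.3 1.7 0.2 16 0;-0.3 1.7 0.2 16 0;-0.3 1.7 0.2 16 0;1 1.7 0.2 16 0;1 1.7 0.2 16 0;1 1.7 0.2 16 0;1 1.7 0.2 16 0;1 1.7 0.2 16 0;1 1.7 0.2 16 0;1 1.7 0.2 16 0",
)

```text
time: 3.65
tool_pos: [0.5376, 0.2813, 0.1156]
ee_rot: [3.141, -0.0, 1.375]
wrist_force: [0.5, -0.4, 0.8]
width: 0.0179
```

servo_tool(
  series="1 0 0 0 0;1 0 0 0 0;1 0 0 0 0;1 0 0 0 0;1 0 0 0 0",
)

```text
time: 4.07
tool_pos: [0.5376, 0.2812, 0.1154]
ee_rot: [3.141, 0.0, 1.375]
wrist_force: [0.6, -0.3, -0.1]
width: 0.009
```

servo_tool(
  series="1 0.5 0 0 0;1 1 0 0 0;1 1.6 0 0 0;1 2.2 0 0 0;1 2.8 0 0 0;1 3.4 0 0 0;1 4 0 0 0;1 4.6 0 0 0;1 5.2 0 0 0;1 5.7 0 0 0;1 6.1 0 0 0;1 6.4 0 0 0;1 6.4 0 0 0;1 6.4 0 0 0;1 6.4 0 0 0",
)

```text
time: 5.32
tool_pos: [0.55, 0.3445, 0.1154]
ee_rot: [-3.142, -0.001, 1.375]
wrist_force: [0.6, 1.0, -0.1]
width: 0.0093
```

Run:
```python
from h import *
for n in('side','scene'): grab(n,n+'1')
a=cv2.imread('pics/side1.png')[240:340,145:275];b=cv2.imread('pics/scene1.png')[205:305,350:480];cv2.imwrite('pics/c3.png',cv2.resize(cv2.hconcat([a,b]),(0,0),fx=3,fy=3,interpolation=cv2.INTER_CUBIC))
```

```text
(no output)
```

View pics/c3.png

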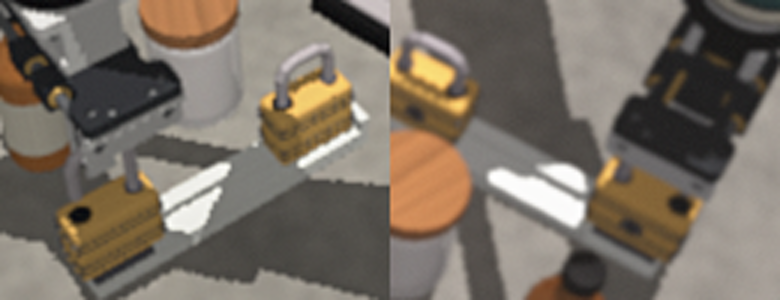

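The lock has slid to the open end, with its body reaching the track's end, and the locked one has not moved. I try the lift gently first.

servo_tool(
  series="1 0 0 -0.3 0;1 0 0 -0.7 0;1 0 0 -1.2 0;1 0 0 -1.7 0;1 0 0 -1.7 0",
)

```text
time: 5.83
tool_pos: [0.5506, 0.3442, 0.1339]
ee_rot: [3.14, -0.001, 1.375]
wrist_force: [0.4, 0.4, -2.9]
width: 0.0089
```

servo_tool(
  series="1 0 0 -1 0;1 0 0 -3 0;1 0 0 -5.5 0;1 0 0 -8 0;1 0 0 -10.5 0;1 0 0 -13 0;1 0 0 -14.5 0;1 0 0 -15.3 0;1 -0.7 0.1 -15.3 0.03;1 -2 0.2 -15.3 0.08;1 -4 0.4 -15.3 0.15;1 -6.5 0.7 -15.3 0.22;1 -9 0.9 -15.3 0.3;1 -11.5 1.1 -15.3 0.38;1 -14 1.4 -15.3 0.45;1 -16.5 1.6 -15.3 0.5;1 -19 1.9 -15.3 0.55;1 -21.5 2.1 -15.3 0.6;1 -23.5 2.3 -15.3 0.62;1 -24.5 2.4 -15.3 0.62",
)

```text
time: 7.5
tool_pos: [0.5246, 0.0961, 0.2838]
ee_rot: [-3.141, 0.004, 0.75]
wrist_force: [0.2, -0.0, -3.1]
width: 0.009
```

servo_tool(
  series="1 -0.7 0.6 0 0.04;1 -2 1.8 0 0.1;1 -3.9 3.4 0 0.17;1 -5.9 5.2 0 0.24;1 -7.9 7 0 0.31;1 -10 8.8 0 0.38;1 -12.1 10.7 0 0.45;1 -14.2 12.5 0 0.5;1 -16.3 14.4 0 0.55;1 -18.5 16.3 0 0.58;1 -20.6 18.2 0 0.605;1 -22.7 20 0 0.605;1 -24.7 21.8 0 0.605;1 -26.5 23.4 0 0.605;1 -27.7 24.4 0 0.605;1 -28.3 25 0 0.605;1 -28.3 25 0 0.605;1 -28.3 25 0 0.605;1 -28.3 25 0 0.605",
)

```text
time: 9.08
tool_pos: [0.4913, -0.2757, 0.2854]
ee_rot: [-3.141, -0.0, 0.151]
wrist_force: [-0.3, 0.2, -3.7]
width: 0.0093
```

Run:
```python
from h import *
im,d,C=grab('wrist','w2'); o=robot.get_obs();print(o['tool_pos'],o['ee_rot'],o['time'],o['width'])
```

```text
[ 0.49132279 -0.27563741  0.28559239] [-3.14112324e+00 -3.54005782e-04  1.51301703e-01] 9.1333 0.009074154190715427
```

View pics/w2.png

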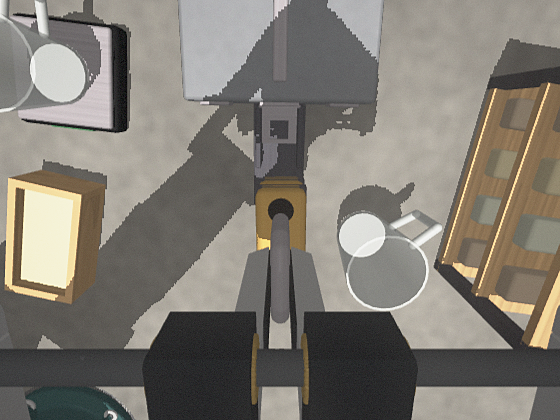

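```bash
python3 - <<'E'
from h import *
im,d,C=load('w2');P=cloud(d,C);o=np.array([.49132,-.27564]);yaw=.1513
X=np.array([np.cos(yaw),np.sin(yaw)]);Y=np.array([X[1],-X[0]])
T=lambda q:np.stack([(q[...,:2]-o)@X,(q[...,:2]-o)@Y],-1)
# hasp hole: dark region
g=cv2.cvtColor(im,cv2.COLOR_RGB2GRAY); print(g[110:145:2,258:304:2])
z=P[100:150,255:305,2]; pl=(z>.104)&(z<.118); v,u=np.nonzero(pl); print('plate px',u.min()+255,u.max()+255,v.min()+100,v.max()+100,np.median(z[pl]))
q=T(P[100:150,255:305][pl]); print('plate tool x,y',np.percentile(q,[2,98],axis=0))
# lid front edge: depth step row per column
L=[]
for u in list(range(190,240,5))+list(range(315,372,5)):
    c=np.nonzero(P[60:130,u,2]>.135)[0]
    if len(c): L.append((u,60+c.max()))
print(L); E=np.array([T(ray(a,b,.15,C)) for a,b in L]); k=np.polyfit(E[:,1],E[:,0],1); print('front edge slope',k)
# side edges of lid
for v in (20,40,60,80):
    c=np.nonzero(P[v,170:390,2]>.135)[0]; print(v,170+c.min(),170+c.max(),T(ray(170+c.min(),v,.15,C)).round(4),T(ray(170+c.max(),v,.15,C)).round(4))
# lock: brass top & crown
hi=np.zeros(d.shape,bool);hi[190:330,262:298]=1
hi&=(P[...,2]>.275)&(P[...,2]<.33); v,u=np.nonzero(hi);q=T(P[hi]);print('shackle px',u.min(),u.max(),v.min(),v.max(),np.percentile(q,[2,50,98],axis=0).round(4),np.percentile(P[hi][:,2],[5,50,95]))
hsv=cv2.cvtColor(im,cv2.COLOR_RGB2HSV);b=np.zeros(d.shape,bool);b[165:260,250:312]=((hsv[...,0]>10)&(hsv[...,0]<30)&(hsv[...,1]>120))[165:260,250:312]&(P[165:260,250:312,2]>.23)
q=T(P[b]);print('brass top',np.percentile(q,[2,98],axis=0).round(4),np.percentile(P[b][:,2],[5,50,95]))
E
python3 -c "
import cv2;a=cv2.imread('pics/w2.png')[90:330,235:325];cv2.imwrite('pics/c4.png',cv2.resize(cv2.hconcat([a[:120],a[120:]]),(0,0),fx=4,fy=4,interpolation=cv2.INTER_CUBIC))"
```

```text
[[ 67  53 113 113 116 112 114 112 116 111 113 111 114 112 113 112 111 111
  111 118  51  61  61]
 [ 64  57 115 115 113 113 108 110 112 116 109 111 113 112 110 110 111 111
  114 123  53  68  65]
 [ 63  56 116 117 116 112 116 111 113 114 116 117 113 114 113 114 111 113
  111 122  51  62  62]
 [ 60  57 113 107 116 113 111 113 110 110 112 114 110 113 111 111 113 110
  111 115  58  68  69]
 [ 62  51 117 112 113 112 115 112 116 114 111 112 114 110 115 116 114 113
  111 109  56  61  62]
 [ 63  53 117 110 113 111  86  81  83  84  85  87  87  81  90  96 110 114
  111 107  55  70  68]
 [ 60  52 119 114 111 115  71  61  67  62  62  60  66  64  59  91 114 111
  109 107  63  67  58]
 [ 67  50 114 109 112 113  65  60  61  60  66  65  68  65  62  93 109 111
  112 108  61  63  60]
 [ 55  59 116 111 112 111  70  62  63  63  67  65  67  59  61 100 114 107
  115  89  62  61  64]
 [ 66  52 122 114 111 114 114 113  69  66  64  70  66  61  66  98 107 111
  116  94  60  61  61]
 [ 60  48 120 108 110 113  62  92  59  63  61  65  64  69  62  98 114 114
  110  87  59  67  61]
 [ 69  61 119 110 107 115  65  61
[... 973 characters left out ...]
64(101)), (315, np.int64(102)), (320, np.int64(102)), (325, np.int64(102)), (330, np.int64(102)), (335, np.int64(102)), (340, np.int64(102)), (345, np.int64(102)), (350, np.int64(102)), (355, np.int64(103)), (360, np.int64(103)), (365, np.int64(103)), (370, np.int64(103))]
front edge slope [-0.01795229  0.08744607]
20 179 381 [ 0.1501 -0.0807] [0.1498 0.0822]
40 180 380 [ 0.1354 -0.0811] [0.1351 0.0826]
60 181 378 [ 0.1202 -0.0814] [0.12   0.0821]
80 182 376 [ 0.1046 -0.0818] [0.1044 0.0816]
shackle px 262 297 217 322 [[-0.0236 -0.0075]
 [ 0.0073  0.0007]
 [ 0.0215  0.0084]] [0.28724927 0.30777264 0.32425182]
brass top [[-0.0089 -0.015 ]
 [ 0.0301  0.0171]] [0.23912545 0.24250845 0.24385543]
```

View pics/c4.png

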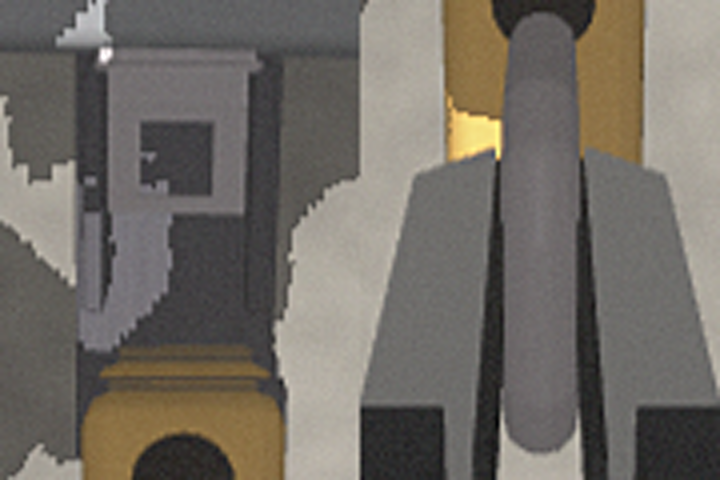

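Run:
```python
from h import *
im,d,C=load('w2');P=cloud(d,C);o=np.array([.49132,-.27564]);yaw=.1513
X=np.array([np.cos(yaw),np.sin(yaw)])
for v in list(range(174,216,2))+list(range(216,312,12))+list(range(312,328,2)):
    q=P[v,277:285]; print(v,'x',(np.nanmedian((q[:,:2]-o)@X)*1000).round(1),'z',(np.nanmedian(q[:,2])*1000).round(1),im[v,281])
```

```text
174 x 3.6 z 30.3 [62 61 61]
176 x 1.1 z 30.4 [83 77 68]
178 x 30.4 z 201.0 [92 78 59]
180 x 30.3 z 208.4 [93 82 61]
182 x 30.3 z 216.1 [117  95  58]
184 x 30.7 z 224.9 [78 69 59]
186 x 30.7 z 231.7 [95 84 66]
188 x 30.2 z 235.9 [112  94  60]
190 x 29.7 z 239.7 [119  96  59]
192 x 28.7 z 241.3 [132 105  65]
194 x 27.5 z 241.9 [136 111  69]
196 x 26.4 z 242.9 [140 116  68]
198 x 25.3 z 243.6 [79 65 50]
200 x 24.0 z 243.7 [42 40 38]
202 x 22.5 z 243.4 [47 45 44]
204 x 21.3 z 243.7 [43 40 39]
206 x 19.8 z 243.3 [43 43 41]
208 x 18.6 z 243.7 [45 41 39]
210 x 17.1 z 243.5 [52 45 46]
212 x 15.8 z 243.7 [43 38 34]
214 x 21.6 z 267.7 [101  97  97]
216 x 21.5 z 271.7 [93 93 90]
228 x 21.5 z 293.0 [99 92 93]
240 x 17.9 z 301.1 [107 101 101]
252 x 13.6 z 306.2 [116 109 109]
264 x 8.2 z 308.2 [116 111 112]
276 x 2.5 z 309.5 [113 111 110]
288 x -3.7 z 310.1 [110 105 106]
300 x -10.6 z 309.7 [112 107 110]
312 x -17.4 z 309.5 [108 100 104]
314 x -19.1 z 308.6 [105  98 100]
316 x -21.1 z 307.3 [108 102 104]
318 x -22.4 z 307.0 [109 103 104]
320 x -24.5 z 305.7 [104 100 103]
322 x -26.2 z 304.9 [99 98 97]
324 x -231.8 z -0.4 [172 167 158]
326 x -235.3 z -0.4 [176 171 160]
```

The lock is held upright, 4.7 mm back of the TCP. The hasp hole (279,129) is 62.5 mm ahead of the TCP, and the chest is turned +0.018 rad in tool terms. So the lock is almost exactly over shelf_front, and I correct y and yaw and then lower it.

servo_tool(
  series="1 0 -0.18 0 0.018;1 0 -0.18 0 0.018;1 0 -0.18 1 0.018;1 0 -0.18 3 0.018;1 0 -0.18 5 0.018;1 0 -0.18 7 0.018;1 0 -0.18 9 0.018;1 0 -0.18 10.5 0.018;1 0 -0.18 11.5 0.018;1 0 -0.18 12.3 0.018;1 0 -0.18 12.8 0.018;1 0 -0.18 13.2 0.018;1 0 -0.18 13.4 0.018;1 0 -0.18 13.4 0.018;1 0 -0.18 13.4 0.018",
)

```text
time: 10.38
tool_pos: [0.4911, -0.2755, 0.1523]
ee_rot: [3.141, -0.001, 0.132]
wrist_force: [-0.1, -0.1, -3.1]
width: 0.0092
```

Run:
```python
from h import *
im,d,C=grab('wrist','w3'); o=robot.get_obs();print(o['tool_pos'],o['ee_rot'],o['time'],o['width'],o['wrist_force'])
grab('side','side3')
a=im[60:330,200:360,::-1];b=cv2.imread('pics/side3.png')[110:245,280:400]
cv2.imwrite('pics/c5.png',cv2.hconcat([cv2.resize(a,(340,574)),cv2.resize(b,(460,574))]))
P=cloud(d,C);op=np.array(o['tool_pos'][:2]);yaw=o['ee_rot'][2];X=np.array([np.cos(yaw),np.sin(yaw)]);Y=np.array([X[1],-X[0]])
for v in list(range(70,216,5)):
    q=P[v,277:285]; print(v,'x',(np.nanmedian((q[:,:2]-op)@X)*1000).round(1),'z',(np.nanmedian(q[:,2])*1000).round(1),im[v,281])
```

```text
[ 0.49111037 -0.27549894  0.1523765 ] [ 3.14042626e+00 -1.22697282e-03  1.31795340e-01] 10.4333 0.009299980842119344 [-0.13964094 -0.48472496 -2.86221819]
70 x 98.6 z 149.9 [103 105 106]
75 x 96.3 z 150.2 [102 100 102]
80 x 94.0 z 150.1 [103 102 103]
85 x 91.8 z 149.8 [100  99 101]
90 x 89.5 z 149.1 [92 91 94]
95 x 87.2 z 146.7 [83 84 83]
100 x 84.9 z 146.3 [124 120 122]
105 x 83.0 z 111.9 [117 113 113]
110 x 80.1 z 112.3 [120 114 114]
115 x 77.2 z 112.3 [124 120 121]
120 x 74.3 z 112.2 [118 114 115]
125 x 71.4 z 112.4 [116 109 113]
130 x 64.2 z 30.2 [71 69 73]
135 x 60.1 z 29.6 [66 66 67]
140 x 56.0 z 30.0 [69 68 70]
145 x 51.9 z 30.7 [67 66 69]
150 x 47.7 z 30.4 [72 70 74]
155 x 53.2 z 112.1 [106  99  99]
160 x 50.1 z 112.3 [123 118 119]
165 x 34.8 z 29.6 [70 67 69]
170 x 30.5 z 29.9 [72 70 72]
175 x 26.1 z 30.1 [70 68 73]
180 x 30.4 z 75.2 [96 85 62]
185 x 30.3 z 93.1 [92 79 59]
190 x 29.6 z 106.0 [121  97  58]
195 x 27.1 z 109.5 [144 119  72]
200 x 23.7 z 109.6 [44 40 35]
205 x 20.6 z 110.3 [48 45 44]
210 x 17.1 z 110.0 [47 43 43]
215 x 21.8 z 137.4 [106  99  98]
```

View pics/c5.png

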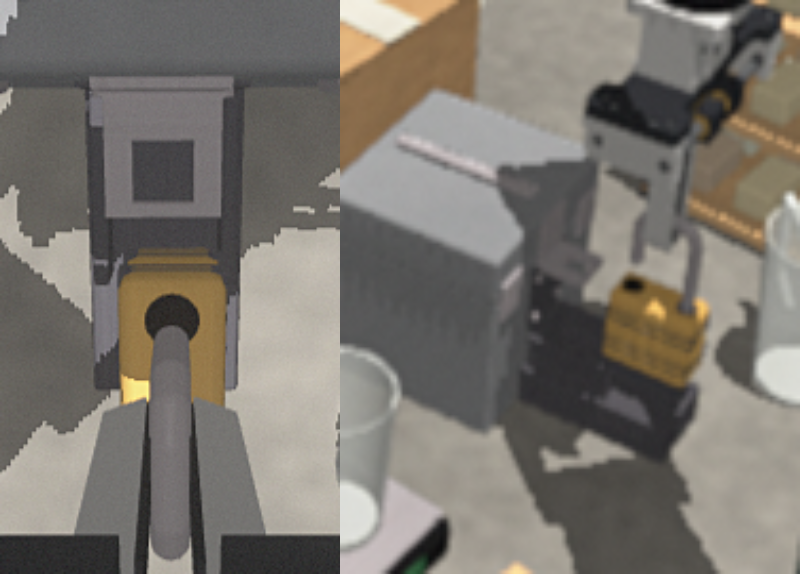

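The picture shows the lock over the shelf between the cheeks, upright, with the hole about 2 mm to its left. The foot is about 11 mm above the shelf. I shift by -2 mm and set it down.

servo_tool(
  series="1 0 -0.2 0 0;1 0 -0.2 0 0;1 0 -0.2 0.3 0;1 0 -0.2 0.6 0;1 0 -0.2 0.8 0;1 0 -0.2 0.95 0;1 0 -0.2 1.05 0;1 0 -0.2 1.1 0;1 0 -0.2 1.1 0;1 0 -0.2 1.1 0",
)

```text
time: 11.32
tool_pos: [0.4908, -0.2736, 0.1413]
ee_rot: [3.14, -0.001, 0.132]
wrist_force: [0.9, 1.0, 0.8]
width: 0.0088
```

On the shelf: the wrist force went from -3 N to +0.8 N. I slide it in.

servo_tool(
  series="1 0.3 0 0 0;1 0.7 0 0 0;1 1.2 0 0 0;1 1.7 0 0 0;1 2.2 0 0 0;1 2.7 0 0 0;1 3.2 0 0 0;1 3.6 0 0 0;1 4 0 0 0;1 4.2 0 0 0;1 4.35 0 0 0;1 4.45 0 0 0;1 4.45 0 0 0;1 4.45 0 0 0",
)

```text
time: 12.48
tool_pos: [0.5341, -0.2672, 0.1397]
ee_rot: [-3.141, 0.001, 0.132]
wrist_force: [-2.3, -0.9, -0.4]
width: 0.0089
```

Run:
```python
from h import *
im,d,C=grab('wrist','w4'); o=robot.get_obs();print(o['tool_pos'],o['ee_rot'],o['time'],o['width'],o['wrist_force'])
grab('side','side4')
a=im[60:330,200:360,::-1];b=cv2.imread('pics/side4.png')[110:245,280:400]
cv2.imwrite('pics/c6.png',cv2.hconcat([cv2.resize(a,(340,574)),cv2.resize(b,(460,574))]))
P=cloud(d,C);op=np.array(o['tool_pos'][:2]);yaw=o['ee_rot'][2];X=np.array([np.cos(yaw),np.sin(yaw)]);Y=np.array([X[1],-X[0]])
for v in list(range(160,240,4)):
    q=P[v,277:285]; print(v,'x',(np.nanmedian((q[:,:2]-op)@X)*1000).round(1),'z',(np.nanmedian(q[:,2])*1000).round(1),im[v,281])
```

```text
[ 0.53411071 -0.26710929  0.139825  ] [-3.14062081e+00  9.97956342e-04  1.31693049e-01] 12.5333 0.00904575515449493 [-2.12005094  0.12160467 -0.53141524]
160 x 56.9 z 149.9 [104 106 106]
164 x 55.0 z 149.9 [105 102 107]
168 x 53.1 z 150.4 [106 107 107]
172 x 51.1 z 149.8 [108 106 108]
176 x 49.1 z 149.9 [107 105 103]
180 x 47.2 z 149.9 [ 99  99 102]
184 x 45.0 z 149.0 [93 95 95]
188 x 42.3 z 146.0 [123 118 119]
192 x 32.4 z 112.0 [130 122 122]
196 x 29.8 z 111.5 [121 116 117]
200 x 6.7 z 30.1 [109 105 107]
204 x 3.2 z 30.3 [69 68 74]
208 x -0.2 z 30.7 [71 69 70]
212 x -3.9 z 30.2 [71 67 71]
216 x -7.6 z 29.9 [76 71 74]
220 x -11.2 z 29.7 [72 67 77]
224 x 5.4 z 91.5 [148 119  70]
228 x 9.4 z 111.9 [108 104 106]
232 x 6.9 z 112.2 [124 122 122]
236 x 16.0 z 144.2 [107 102 103]
```

View pics/c6.png

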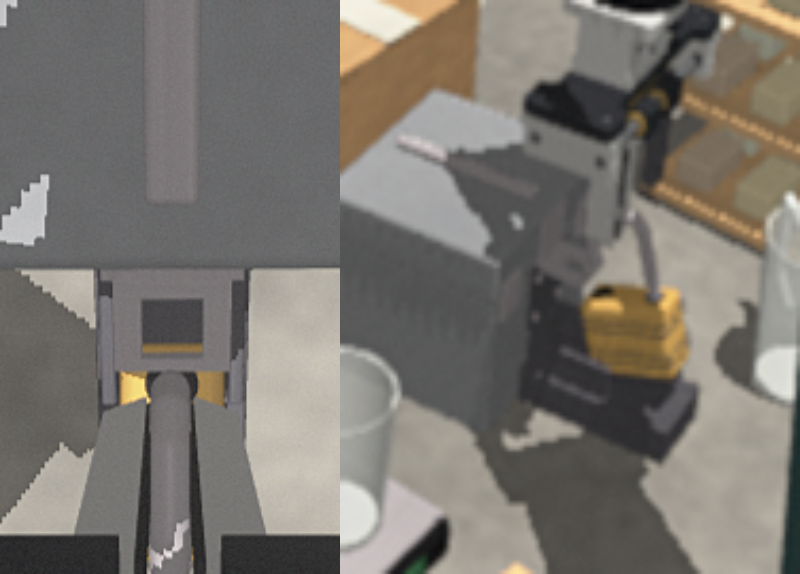

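The lock has pitched nose-down: the foot dragged while I pulled it by the crown, so it leans in the side crop. The lean is under the tipping angle, so I ease the crown back, release so it stands up, then grip again and carry it in just clear of the shelf.

servo_tool(
  series="1 -0.4 0 0 0;1 -0.8 0 0 0;1 -1.2 0 0 0;1 -1.2 0 0 0;-0.3 -1.2 0 0 0;-0.3 -1.2 0 0 0;-0.3 -1.2 0 0 0;-0.3 -1.2 0 0 0;-0.3 -1.2 0 0 0;-0.3 -1.2 0 0 0;-0.3 -1.2 0 0 0",
)

```text
time: 13.5
tool_pos: [0.5227, -0.2689, 0.1404]
ee_rot: [-3.142, 0.0, 0.132]
wrist_force: [-0.3, -0.6, 0.3]
width: 0.0524
```

Run:
```python
from h import *
im,d,C=grab('wrist','w5'); o=robot.get_obs();print(o['tool_pos'],o['ee_rot'],o['time'],o['width'],o['wrist_force'])
grab('side','side5')
a=im[60:330,200:360,::-1];b=cv2.imread('pics/side5.png')[110:245,280:400]
cv2.imwrite('pics/c7.png',cv2.hconcat([cv2.resize(a,(340,574)),cv2.resize(b,(460,574))]))
P=cloud(d,C);op=np.array(o['tool_pos'][:2]);yaw=o['ee_rot'][2];X=np.array([np.cos(yaw),np.sin(yaw)]);Y=np.array([X[1],-X[0]])
for v in list(range(140,340,5)):
    q=P[v,277:285]; print(v,'x',(np.nanmedian((q[:,:2]-op)@X)*1000).round(1),'z',(np.nanmedian(q[:,2])*1000).round(1),im[v,281])
```

```text
[ 0.52264481 -0.26894097  0.14040117] [-3.14157081e+00  1.36009194e-04  1.31848276e-01] 13.55 0.05618705952819851 [ 0.71538308 -0.03502259 -0.21235612]
140 x 66.3 z 149.7 [100  99  99]
145 x 64.0 z 149.9 [105 106 106]
150 x 61.6 z 149.9 [103 102 103]
155 x 59.3 z 150.0 [103 101 104]
160 x 56.7 z 148.7 [92 91 95]
165 x 53.9 z 146.2 [120 115 116]
170 x 45.8 z 112.2 [120 118 119]
175 x 42.8 z 112.2 [117 115 115]
180 x 39.7 z 111.9 [122 117 117]
185 x 19.7 z 30.0 [66 65 65]
190 x 15.5 z 30.5 [129 126 131]
195 x 11.1 z 30.1 [70 72 72]
200 x 6.5 z 29.5 [70 70 72]
205 x 2.2 z 29.8 [72 69 72]
210 x 21.1 z 112.2 [111 107 110]
215 x 17.8 z 112.1 [122 120 119]
220 x 0.5 z 67.1 [120  98  55]
225 x 0.8 z 80.0 [95 82 65]
230 x 1.3 z 92.6 [124  99  61]
235 x -0.6 z 97.2 [148 120  75]
240 x -3.7 z 98.7 [76 67 56]
245 x -7.0 z 99.5 [48 38 33]
250 x -10.7 z 99.1 [55 47 45]
255 x -14.4 z 99.1 [49 42 38]
260 x -6.1 z 126.0 [104  96  93]
265 x -5.7 z 134.1 [106  98  95]
270 x -5.5 z 141.1 [105 101  95]
275 x -5.3 z 147.5 [106 101  98]
280 x -6.3 z 151.3 [118 112 111]
285 x -7.6 z 154.4 [113 109 108]
290 x -8.8 z 157.7 [115 110 108]
295 x -10.1 z 160.4 [167 156 160]
300 x -12.0 z 162.0 [205 196 197]
305 x -14.4 z 162.8 [209 197 200]
310 x -16.4 z 164.1 [170 162 162]
315 x -18.4 z 165.4 [133 126 127]
320 x -21.0 z 165.9 [126 119 117]
325 x -23.5 z 166.4 [126 117 119]
330 x -26.5 z 166.4 [125 116 119]
335 x -29.4 z 166.4 [118 112 113]
```

View pics/c7.png

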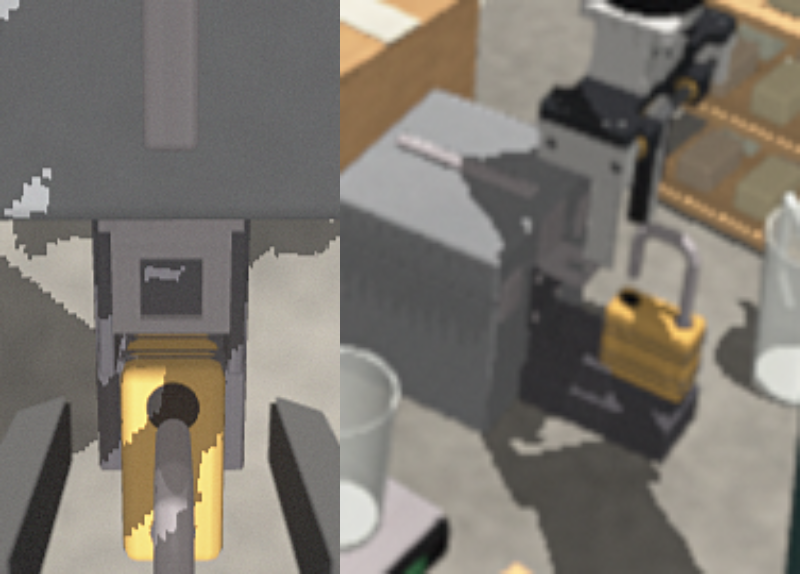

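Now standing upright on the shelf (body top at 99 mm) and aligned sideways with the hole. Its crown is 33 mm behind the TCP, so I grip it again there.

servo_tool(
  series="-0.3 -1.6 0 -0.1 0;-0.3 -3.2 0 -0.1 0;-0.3 -3.3 0 -0.1 0;-0.3 -3.3 0 -0.1 0;1 -3.3 0 -0.1 0;1 -3.3 0 -0.1 0;1 -3.3 0 -0.1 0;1 -3.3 0 -0.1 0;1 -3.3 0 -0.1 0;1 -3.3 0 -0.1 0;1 -3.3 0 -0.1 0;1 -3.3 0 -0.1 0;1 -3.3 0 -0.1 0;1 -3.3 0 -0.1 0;1 -3.3 0 -0.1 0;1 -3.3 0 -0.3 0;1 -3.3 0 -0.45 0;1 -3.3 0 -0.45 0",
)

```text
time: 15.1
tool_pos: [0.4896, -0.2731, 0.1445]
ee_rot: [-3.141, 0.001, 0.132]
wrist_force: [0.0, 0.7, -3.8]
width: 0.0091
```

```bash
cat > m.py <<'E'
from h import *
import sys
im,d,C=grab('wrist',sys.argv[1]); o=robot.get_obs();print(o['tool_pos'],o['ee_rot'],o['time'],o['width'],o['wrist_force'])
P=cloud(d,C);op=np.array(o['tool_pos'][:2]);yaw=o['ee_rot'][2];X=np.array([np.cos(yaw),np.sin(yaw)]);Y=np.array([X[1],-X[0]])
for v in range(100,330,4):
    q=P[v,277:285]; print(v,'x',(np.nanmedian((q[:,:2]-op)@X)*1000).round(1),'z',(np.nanmedian(q[:,2])*1000).round(1),im[v,281])
z=P[...,2];pl=np.zeros(d.shape,bool);pl[90:260,230:330]=((z>.108)&(z<.116))[90:260,230:330]
q=P[pl];print('plate x,y',np.percentile((q[:,:2]-op)@X,[1,99]).round(4),np.percentile((q[:,:2]-op)@Y,[2,98]).round(4))
E
python3 m.py w6
```

```text
[ 0.48967863 -0.27309721  0.1444587 ] [-3.14089834e+00  7.72879691e-04  1.31792543e-01] 15.15 0.008856821264685944 [ 0.50742291  0.23503238 -3.84095728]
100 x 85.6 z 112.1 [103 101 101]
104 x 83.4 z 112.6 [122 116 118]
108 x 81.2 z 111.3 [125 119 121]
112 x 78.9 z 112.6 [126 119 119]
116 x 76.7 z 111.9 [123 117 119]
120 x 74.4 z 112.5 [123 119 119]
124 x 69.2 z 29.4 [96 93 93]
128 x 66.0 z 29.9 [67 67 69]
132 x 62.8 z 29.8 [70 68 71]
136 x 59.6 z 29.5 [73 72 73]
140 x 56.4 z 30.0 [69 65 65]
144 x 53.2 z 30.1 [65 69 68]
148 x 49.9 z 30.5 [71 69 72]
152 x 46.6 z 30.0 [73 71 73]
156 x 53.5 z 111.6 [122 118 117]
160 x 51.1 z 112.2 [125 120 119]
164 x 36.6 z 29.9 [66 66 69]
168 x 33.2 z 29.7 [70 67 70]
172 x 29.8 z 29.8 [70 67 70]
176 x 33.0 z 65.8 [87 78 66]
180 x 32.4 z 78.6 [126 101  60]
184 x 32.3 z 92.1 [109  89  64]
188 x 31.3 z 100.0 [136 110  65]
192 x 29.0 z 101.8 [149 118  73]
196 x 26.4 z 102.0 [34 33 34]
200 x 23.8 z 102.1 [48 45 44]
204 x 21.0 z 101.9 [42 41 36]
208 x 18.4 z 102.4 [34 30 29]
212 x 23.8 z 130.4 [101  97  96]
216 x 23.8 z 138.1 [102  98  97]
220 x 23.8 z 145.8 
[... 247 characters left out ...]
 14.0 z 166.0 [123 117 119]
256 x 12.4 z 167.1 [125 120 122]
260 x 10.6 z 167.9 [122 118 118]
264 x 8.7 z 168.3 [117 113 114]
268 x 7.0 z 169.1 [119 115 115]
272 x 4.8 z 169.0 [123 117 120]
276 x 2.5 z 168.6 [121 116 117]
280 x 0.5 z 168.8 [117 111 114]
284 x -1.5 z 169.1 [118 114 117]
288 x -3.9 z 168.8 [116 112 112]
292 x -6.1 z 168.8 [121 119 117]
296 x -8.3 z 168.7 [120 114 117]
300 x -10.6 z 168.7 [115 113 114]
304 x -12.8 z 168.7 [118 113 115]
308 x -15.4 z 168.1 [113 109 109]
312 x -18.8 z 166.3 [110 105 107]
316 x -22.0 z 165.0 [113 106 110]
320 x -132.9 z -0.5 [181 174 166]
324 x -137.3 z 0.2 [179 172 162]
328 x -143.1 z -1.1 [180 177 165]
plate x,y [0.0505 0.0878] [-0.0158  0.0176]
```

servo_tool(
  series="1 0.3 0.05 0 0;1 0.8 0.05 0 0;1 1.4 0.05 0 0;1 2 0.05 0 0;1 2.6 0.05 0 0;1 3.2 0.05 0 0;1 3.7 0.05 0 0;1 4.1 0.05 0 0;1 4.3 0.05 0 0;1 4.38 0.05 0 0;1 4.38 0.05 0 0;1 4.38 0.05 0 0;1 4.38 0.05 0 0",
)

```text
time: 16.23
tool_pos: [0.5332, -0.2681, 0.1451]
ee_rot: [3.141, 0.0, 0.132]
wrist_force: [-0.0, 0.3, -4.8]
width: 0.0091
```

```bash
python3 m.py w7 | awk 'NR==1||/plate/||$1>=180'; python3 -c "
from h import *
im=load('w7')[0];im2,_,_=grab('side','side7')
a=im[130:330,200:360,::-1];b=im2[110:245,280:400,::-1]
cv2.imwrite('pics/c8.png',cv2.hconcat([cv2.resize(a,(459,574)),cv2.resize(np.ascontiguousarray(b[:,25:]),(340,574))]))"
```

```text
[ 0.53320296 -0.26812665  0.14505857] [3.14142868e+00 3.77285284e-05 1.31517906e-01] 16.2833 0.009184234770810477 [-0.50044194 -0.13232125 -3.85926229]
180 x 45.9 z 148.9 [91 94 95]
184 x 43.3 z 146.1 [124 115 116]
188 x 33.8 z 111.8 [123 118 121]
192 x 31.3 z 111.9 [122 117 120]
196 x 28.7 z 111.6 [114 110 112]
200 x 24.0 z 103.2 [48 46 49]
204 x 21.2 z 102.9 [45 44 43]
208 x 18.4 z 102.8 [44 39 42]
212 x 24.0 z 131.5 [101  96  97]
216 x 23.8 z 138.8 [102 102  98]
220 x 23.9 z 146.5 [103 101 101]
224 x 23.9 z 153.3 [109 104 105]
228 x 22.7 z 156.0 [116 112 112]
232 x 21.5 z 158.7 [115 109 111]
236 x 20.1 z 160.7 [114 109 109]
240 x 18.9 z 163.1 [114 111 111]
244 x 17.5 z 165.0 [123 120 118]
248 x 15.8 z 165.8 [126 122 120]
252 x 13.9 z 166.4 [124 121 119]
256 x 12.3 z 167.4 [124 119 117]
260 x 10.7 z 168.6 [124 118 116]
264 x 8.8 z 169.0 [123 120 121]
268 x 7.0 z 169.6 [122 118 119]
272 x 4.8 z 169.4 [120 114 116]
276 x 2.6 z 169.3 [122 116 118]
280 x 0.5 z 169.4 [123 118 119]
284 x -1.5 z 169.8 [118 116 116]
288 x -3.7 z 169.6 [123 116 118]
292 x -6.1 z 169.3 [118 114 115]
296 x -8.2 z 169.5 [121 115 118]
300 x -10.5 z 169.2 [201 191 194]
304 x -12.7 z 169.4 [115 111 111]
308 x -15.3 z 168.9 [231 223 223]
312 x -18.5 z 167.3 [114 108 108]
316 x -21.9 z 165.6 [107 102 105]
320 x -132.7 z 0.1 [181 177 168]
324 x -137.5 z 0.2 [180 175 166]
328 x -142.5 z -0.0 [179 174 163]
plate x,y [0.007  0.0345] [-0.0165  0.0167]
```

The toe is at 18.8 mm against the eye at 19.5 mm, the lock is upright and about 4 mm clear of the shelf. I lower it and start pressing.

servo_tool(
  series="1 0 0 0.2 0;1 0 0 0.4 0;1 0 0 0.5 0;1 0 0 0.7 0;1 0 0 0.9 0;1 0 0 1.1 0;1 0 0 1.3 0;1 0 0 1.5 0;1 0 0 1.5 0",
)

```text
time: 17.08
tool_pos: [0.534, -0.2686, 0.1311]
ee_rot: [3.14, -0.002, 0.132]
wrist_force: [0.2, 0.0, 3.8]
width: 0.0089
```

```bash
python3 m.py w8 | awk 'NR==1||/plate/||($1>=184&&$1<300)'
```

```text
[ 0.53403187 -0.26855969  0.131079  ] [ 3.13971552e+00 -1.84424003e-03  1.31742009e-01] 17.1333 0.008908389579470077 [-0.47156866 -0.86267435  4.74590151]
184 x 46.9 z 150.0 [ 99  99 101]
188 x 44.8 z 149.0 [90 90 91]
192 x 42.2 z 146.1 [121 117 117]
196 x 32.2 z 112.2 [131 123 123]
200 x 29.7 z 111.9 [123 117 119]
204 x 24.2 z 100.0 [66 62 63]
208 x 21.4 z 99.1 [38 39 37]
212 x 23.8 z 116.8 [102  99  98]
216 x 23.8 z 124.7 [102  99  98]
220 x 23.8 z 132.1 [106 100 101]
224 x 23.7 z 138.6 [103 101  99]
228 x 22.7 z 142.2 [110 108 110]
232 x 21.3 z 144.4 [119 115 115]
236 x 20.1 z 146.9 [116 111 108]
240 x 19.1 z 149.8 [125 117 119]
244 x 17.3 z 150.6 [122 114 117]
248 x 15.9 z 152.2 [126 121 120]
252 x 14.1 z 152.9 [126 121 121]
256 x 12.3 z 153.7 [124 121 119]
260 x 10.5 z 154.2 [127 121 119]
264 x 8.8 z 155.3 [126 123 122]
268 x 6.9 z 155.6 [124 122 123]
272 x 4.4 z 154.9 [121 117 119]
276 x 2.8 z 155.9 [124 119 120]
280 x 0.5 z 155.6 [125 122 121]
284 x -1.5 z 155.8 [125 123 122]
288 x -3.8 z 155.6 [122 117 119]
292 x -6.1 z 155.4 [120 118 117]
296 x -8.3 z 155.3 [124 119 121]
plate x,y [0.0062 0.0328] [-0.017   0.0162]
```

Pressed about 10 mm with 4.7 N, body level and toe entering the hole. I carry on.

servo_tool(
  series="1 0 0 0.15 0;1 0 0 0.3 0;1 0 0 0.45 0;1 0 0 0.6 0;1 0 0 0.75 0;1 0 0 0.9 0;1 0 0 1.05 0;1 0 0 1.2 0;1 0 0 1.3 0;1 0 0 1.4 0;1 0 0 1.45 0;1 0 0 1.5 0;1 0 0 1.5 0;1 0 0 1.5 0",
)

```text
time: 18.3
tool_pos: [0.534, -0.2687, 0.1164]
ee_rot: [3.14, -0.002, 0.132]
wrist_force: [-0.4, -1.0, 7.7]
width: 0.0091
```

```bash
python3 m.py w9 | awk 'NR==1||/plate/||($1>=196&&$1<290)'
```

```text
[ 0.53402572 -0.26861649  0.1163828 ] [ 3.13959824e+00 -1.80345097e-03  1.31729657e-01] 18.35 0.00917877293574805 [-0.29780522 -1.30496349  6.98670243]
196 x 43.7 z 146.1 [92 90 92]
200 x 41.9 z 146.1 [123 118 120]
204 x 31.2 z 112.2 [122 120 117]
208 x 29.0 z 112.2 [126 122 123]
212 x 23.6 z 101.4 [107 102 105]
216 x 23.7 z 109.9 [107 105 103]
220 x 23.7 z 117.3 [105  97  98]
224 x 23.7 z 124.2 [106 103 101]
228 x 22.7 z 127.6 [117 110 114]
232 x 21.3 z 129.8 [115 111 111]
236 x 20.0 z 132.1 [118 115 113]
240 x 18.9 z 134.7 [119 113 116]
244 x 17.3 z 135.9 [126 119 122]
248 x 15.6 z 137.0 [128 125 126]
252 x 13.9 z 137.8 [126 125 124]
256 x 12.3 z 138.9 [125 122 122]
260 x 10.6 z 139.8 [135 129 129]
264 x 8.8 z 140.6 [128 124 125]
268 x 6.9 z 141.0 [125 120 121]
272 x 4.9 z 141.1 [125 122 121]
276 x 2.6 z 140.7 [126 124 124]
280 x 0.5 z 140.9 [124 124 122]
284 x -1.7 z 140.7 [125 122 123]
288 x -3.9 z 140.8 [125 123 123]
plate x,y [0.0062 0.0318] [-0.017   0.0162]
```

servo_tool(
  series="0.3 0 0 -0.2 0;0.3 0 0 -0.2 0;0.3 0 0 -0.2 0;0.3 0 0 -0.2 0;0.3 0 0 -0.2 0;0.3 0 0 -0.2 0;0.3 0 0 -1 0;0.3 0 0 -3 0;0.3 0 0 -6 0;0.3 -2 0 -9 0;0.3 -4 0 -12 0;0.3 -5 0 -14 0;0.3 -5 0 -14 0;0.3 -5 0 -14 0",
)

```text
time: 19.52
tool_pos: [0.4843, -0.2751, 0.2573]
ee_rot: [3.138, -0.004, 0.131]
wrist_force: [0.7, -0.7, -0.3]
width: 0.0329
```

Run:
```python
from h import *
im,d,C=grab('wrist','w10');o=robot.get_obs();print(o['tool_pos'],o['time'],o['width'],o['wrist_force'])
P=cloud(d,C);e=np.array([.534,-.2686]);X=np.array([np.cos(.132),np.sin(.132)]);Y=np.array([X[1],-X[0]])
x=(P[...,:2]-e)@X;y=(P[...,:2]-e)@Y;m=(abs(x)<.035)&(abs(y-.0)<.012)&(P[...,2]>.118)
print('crown z',np.percentile(P[m][:,2],[50,90,97]).round(4),'x',x[m].min(),x[m].max(),'y',np.median(y[m]))
b=(x>-.04)&(x<.0)&(abs(y)<.016)&(P[...,2]>.09)&(P[...,2]<.105);print('body top',np.median(P[b][:,2]),b.sum())
s,_,_=grab('side','side10');sc,ds,Cs=grab('scene','scene10')
a=im[60:330,190:370,::-1];q=s[110:245,280:400,::-1]
cv2.imwrite('pics/c10.png',cv2.hconcat([cv2.resize(np.ascontiguousarray(a),(380,570)),cv2.resize(np.ascontiguousarray(q[:,20:]),(420,570))]))
i0=load('scene0')[0];D=cv2.absdiff(i0,sc)[215:250,340:380];print('spare region diff',D.mean())
```

```text
[ 0.4839911  -0.27452557  0.25490407] 19.5667 0.03320767872261697 [ 0.2198071  -0.46639191  0.04993839]
crown z [0.3713 0.3728 0.3732] x -0.031212750254773106 0.024014976213586288 y 0.00021379815710594256
body top 0.09861572350076064 841
spare region diff 3.3104761904761904
```

View pics/c10.png

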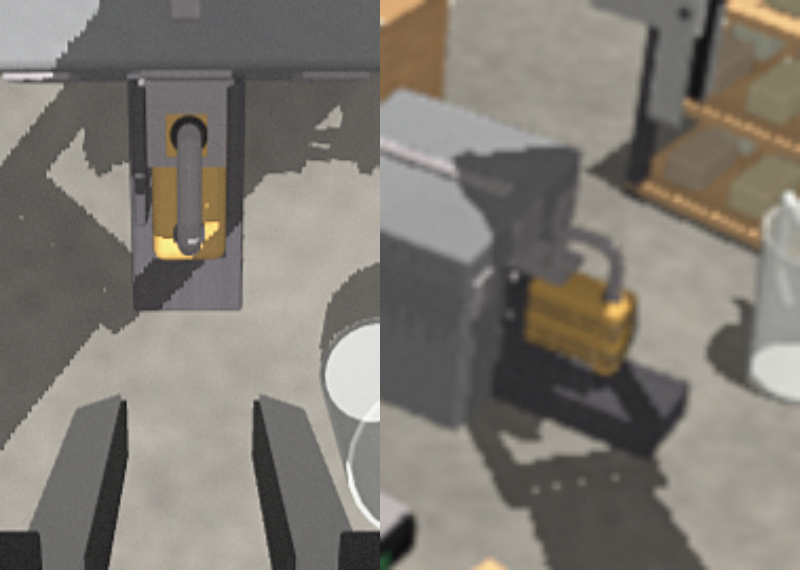

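The shackle passes through the hasp, the lock is upright and the gripper is clear. One last number, the crown height, before I hand in.

Run:
```python
from h import *
im,d,C=load('w10');P=cloud(d,C);e=np.array([.534,-.2686]);X=np.array([np.cos(.132),np.sin(.132)]);Y=np.array([X[1],-X[0]])
x=(P[...,:2]-e)@X;y=(P[...,:2]-e)@Y;m=(abs(x)<.008)&(abs(y)<.006)&(P[...,2]>.118)&(P[...,2]<.2)
z=np.percentile(P[m][:,2],[50,90,97]);print('crown top z',z,m.sum())
if z[1]<.147: robot.close_job();print('closed',robot.get_obs()['time'])
```

```text
crown top z [0.14339948 0.1446269  0.14504166] 237
the job is handed in; nothing more can be done
the job is handed in; nothing more can be done
```

The open padlock is now on the strongbox shelf with its shackle pressed down through the hasp. I let go and handed the job in at about 19.6 s; no verdict is reported.

**What I did:** I slid the lock along the track to the open end, lifted it off and carried it to the shelf. I then moved it in under the hasp plate and pressed until the shackle reached its stop.

**What went wrong:** On the first try at sliding it along the shelf, the foot dragged and the lock pitched nose-down. I eased it back and let it stand up. I then gripped it again and carried it in about 4 mm clear of the shelf.

**Last checks:**
- **Shackle:** the crown top stays at about 144 mm after release, against 166 mm open. That is about 22 mm pressed in, so the click held.
- **Position:** the body top is at 98.6 mm, so the foot is on the shelf. The toe was within about 1 mm of the hole's axis along the chest's x before pressing. The last picture shows the shackle through the hole and the lock upright.
- **Locked padlock:** its patch in the scene picture is almost unchanged (mean difference 3.3 grey levels), so it was not moved. I did not measure its position directly.
- **Other objects:** I did not measure them again.
- **Gripper:** it is open, well above the lock, and the wrist force is about zero.

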